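# Open the drop-front paint station

### The job

Open the wooden drop-front paint station for work: pull both slide-out supports under its flap fully out, and only then lower the flap gently, without letting it drop, until it lies level on the two supports. Leave the flap down and the supports out, and do not push about the loose things on the table.

Things in the scene. Friction and masses are not known exactly. Their poses are not given: they have to be found in the camera images.
- station: Plywood bench-top cabinet, fixed to the table, 190 mm deep, 280 mm wide, 218 mm high, with a drop-front flap. It stands on thin feet, 2 mm above the table. Origin at its underside (2 mm above the table) directly under the flap's hinge line, midway along the width; its front face lies in the plane x = 0, its x axis points from the front to the back of the cabinet, y to the cabinet's left as seen by the robot, z up. The base below the flap is 100 mm high.
- support_left_knob (a point): Centre of the knob of the left support (on the cabinet's +y side). The knob is a wooden disc of 23 mm diameter, 16 mm long along the cabinet's x, its centre 90 mm above the table, 28 mm in front of the support's front end, on a 12 mm thick, 20 mm long neck. Supports sit 90 mm left and right of the cabinet's middle; with the support in, its front end is flush with the cabinet's front.
- support_right_knob (a point): Centre of the knob of the right support (on the cabinet's -y side); the same as the left one.
- support_left (a joint): Travel of the left support in m: 0 fully in, 0.100 fully out (a stop). It slides straight out along the cabinet's -x, against about 1.2 N of friction, and stays where it is left. It starts between 0 and 0.035. It is a wooden bar 25 mm wide and 24 mm high whose top lies 102 mm above the table.
- support_right (a joint): Travel of the right support, the same as the left one.
- flap_bar (a point): Middle of the steel pull bar along the flap's free edge: a round bar, 10 mm thick, 90 mm long along the cabinet's y, held by a stub at each end, 158 mm from the hinge line and in the plane of the flap, with an open gap of 33 mm between the bar and the flap's edge (75 mm clear between the stubs). With the flap shut it is the highest point of the flap, about 256 mm above the table; with the flap down it is 108 mm above the table.
- flap_hinge (a point): Middle of the flap's hinge line, at the foot of the flap, 108 mm above the table; the line runs along the cabinet's y.
- flap (a joint): Angle of the flap in rad: 0 shut (leaning 0.349 rad back from upright against the cabinet), 0.349 upright, 1.92 level, lying on the pulled-out supports; with no support it would swing on to 2.5. The flap is a board 270 mm wide, 120 mm from hinge to edge, 12 mm thick, about 0.3 kg. It turns easily: it falls back shut before upright and falls open past upright unless it is held.
- putty_tin: Grey tin, 54 mm across, 26 mm high, loose on the table in front of the cabinet, often under where the flap comes down (low enough to stay there). Origin at the centre of its underside.
- masking_tape: Roll of masking tape, 58 mm across, 19 mm high, lying loose to the right of the cabinet's front. Origin at the centre of its underside.
- sanding_stick: Dark flat stick, 150 x 20 x 5 mm, lying loose on the table to the left in front of the cabinet. Origin at the centre of its underside, x along it.
- glue_bottle: White and red bottle with a pointed nozzle, 36 mm across, 102 mm high, standing loose on the table well to the right, in front of the vice. Origin at the centre of its underside.

How it is judged:
On the way, in this order (a step that is already met when the one before it is completed fails the run):
1. both supports are fully out, the flap still up (value of joint each of support_left, support_right above 0.085 m and value of joint flap below 1 rad), for 0.1 s.
2. the flap lies level on the supports (value of joint flap between 1.86 and 1.98 rad), for 0.2 s.
At the end, for the whole second after the job is handed in: Both supports are out by more than 85 of their 100 mm, and the flap lies at rest level on them (within 0.06 rad of 1.92) (all of step 2 and value of joint each of support_left, support_right above 0.085 m and velocity of joint flap between -0.1 and 0.1 rad/s); the robot touches nothing.
It fails at once if the flap is lowered past 1.0 rad while a support is less than 85 mm out (value of joint flap above 1 rad and value of joint any of support_left, support_right below 0.085 m).
It fails at once if the flap drops or is slammed (opens faster than 2.5 rad/s) (velocity of joint flap above 2.5 rad/s).
It fails at once if a loose thing on the table is pushed more than 25 mm or tipped (distance of any of putty_tin, masking_tape, sanding_stick, glue_bottle from where it was at the start of the episode above 0.025 m or angle between glue_bottle's own z axis and vertical above 0.6 rad).
It also fails if it takes over 64 s, if anything falls off the work surface, if the arm or the gripper's body presses on something with over 40 N, if the wrist force passes 120 N, or if a joint passes its speed limit or range.

### The arm

A 6-joint arm with a two-finger parallel gripper is mounted at the origin on a cart in front of the work surface, level with it; the furniture and walls round the work are solid. World frame = base frame: x ahead of the robot, y to its left, z up, the work surface at z = 0. Lengths are in m, angles in rad, forces in N, time in s.
With the tool pointing down it reaches from about 0.35 to 0.775 m from the base axis. Payload 5.5 kg.
Tool frame: the origin (TCP) lies on the centre line of the jaws, within the pads' length; the fingertips stand 17 mm ahead of it and the grasp point (between the pads) lies 2 mm behind it; z points along the fingers, y is the direction in which the jaws open and shut (so a half turn about z gives the same grasp; the last joint's range is limited). The gripper opens to 85 mm and grips with 20 to 120 N. Pads are 22 mm wide; open, the fingers measure 114 mm over their backs; the gripper's body (76 mm by 85 mm) begins 54 mm behind the grasp point. The pads swing forward as they close: fully open they stand 13 mm farther back than shut.
Start: joints at [-1.437, 0.313, 0.046, 1.304, 0, 1.431], TCP at [0.155, -0.554, 0.248] pointing down, gripper open.
Joint ranges: [-2.76, 2.76], [-0.86, 1.69], [-1.03, 1.26], [-2.2, 2.34], [-1.47, 1.5], [-3.14, 3.14]. Speed limits (rad/s): [2.57, 2.57, 3.14, 3.14, 3.14, 3.14].

### API

Orientations are given as a unit quaternion [w, x, y, z].
In Python, from workcell import env gives the robot as it stands.
- The arm moves only by the tool servo_tool, never from a script. Its argument "increments" is a list of rows, each an object of numbers: "claw": the closure, from 0 (fully open) to 1 (shut); "x", "y", "z": the shift along the world's x, y, z in units of 25 mm (1.0 is 25 mm); "ax", "ay", "az": the turn, a rotation vector about the world's x, y, z in units of 8 degrees (1.0 is 8 degrees). A call has 1 to 5 rows; each row shifts and turns the commanded pose from where the row before left it; what a row does not reach is not made up. A row lasts 1/10 s, in which the tool goes at most 50 mm and 8.59 degrees, less where a joint would pass 70% of its speed; a pose out of reach is approached as far as the arm can. A call is refused whole if a number of a shift passes 1 or a number of a turn 1, either way. A call with a gripper value outside its range is refused whole. The fingers move at their own pace and stop on an object; "newtons" is the grip in N (left out, the last holds). Time passes only in rows, so rows that do not move let the fingers close. It gives the time, the measured TCP pose, the force and the opening at its end, in the units of the state.
- env.get_state(): the state, without advancing time (a new reading comes with each control period).
- env.read_camera(name): name is "scene" or "top" or "wrist"; returns the picture (384x512x3 uint8, red, green, blue); there is no depth.
- env.calibration(name): a dict with "K" (3x3 intrinsics, pixels), "distortion" ([k1, k2, p1, p2, k3] as OpenCV has them; the pictures are not rectified), "world_to_cam" (4x4, takes a point from world to camera coordinates). Camera axes: x right, y down, z forward; pixel columns grow to the right and rows downward; lengths in m; the calibration is good to about 2 mm. A picture is of the moment at which its call begins: read the wrist's pose just before it. calibration takes no time and is no camera call; for the wrist camera it gives the pose at the moment of the call.
- env.hand_in(): hands the job in, once; it reports no verdict.
The state is a dict: "clock": time; "joint_pos": joint angles; "qvel": joint speeds; "tau": joint torques, N m; "tcp_pos": TCP position; "orientation": TCP orientation; "wrist_force": force on the tool from outside, world axes, zero at the start; "ft_torque": the same for the moment, N m; "finger_gap": finger opening in m.
Only numpy, scipy, OpenCV 4.12 (cv2) and the standard library are available. Lean on these libraries where they do the work, as an engineer would, in place of code of your own. Each camera call takes 0.05 s, during which the arm holds its last target.

## Working session

There is one attempt and no reset: what is moved stays moved. The work goes in short steps, Python scripts to look and compute and a tool call to move; the robot and the scene stay as the last step left them, time stands still between calls to the robot, and variables do not carry over. Pictures are saved under pics/ and viewed, and the job is handed in when it is done.

Besides the shell and the picture viewer there is one more tool, called after "Emit:" as name([rows], argument=value, ...), one row to a line, values as JSON. servo_tool: Moves the arm, as the interface text tells. Its arguments: {"type":"object","properties":{"increments":{"type":"array"},"newtons":{"type":"number"}},"required":["increments"]}

```bash
mkdir -p pics; ls
python3 - <<'E'
from workcell import env
import cv2
print(env.get_state())
for n in ["scene","top","wrist"]:
    c=env.calibration(n); print(n,c)
    im=env.read_camera(n); cv2.imwrite(f"pics/{n}0.png",im[:,:,::-1])
E
```

```text
pics
{'clock': 0.0, 'joint_pos': array([-1.43658567e+00,  3.14035153e-01,  4.49995024e-02,  1.30358561e+00,
       -3.32114214e-05,  1.43121391e+00]), 'qvel': array([-2.19907372e-04,  6.42711227e-04, -9.22310008e-05, -2.28018869e-04,
       -1.77176912e-03, -1.44923274e-04]), 'tau': array([-3.11353433e-04, -4.80631256e+01,  2.98532081e+01,  1.94538839e-02,
       -2.16563944e-04, -7.52510203e-06]), 'tcp_pos': array([ 0.15539991, -0.55311927,  0.24739745]), 'orientation': array([-9.12508825e-04,  9.90643879e-01,  1.36469306e-01, -1.41548682e-05]), 'wrist_force': array([0.35384311, 0.74086583, 0.0344993 ]), 'ft_torque': array([ 0.00763573,  0.0071061 , -0.01145952]), 'finger_gap': 0.08572688353451567}
scene {'K': array([[490.11922327,   0.        , 256.74443332],
       [  0.        , 490.11922327, 191.71066332],
       [  0.        ,   0.        ,   1.        ]]), 'distortion': array([0.02724288, 0.        , 0.        , 0.        , 0.        ]), 'world_to_cam': array([[-0.72892201, -0.6843647 , -0.01782306,  0.4701472 ],
       [-0.42105281,  0.46869063, -0.77655884,  0.32830881],
   
[... 452 characters left out ...]
      [-0.98527729,  0.03017791, -0.1682794 ,  0.56461856],
       [ 0.16846634,  0.00374482, -0.98570029,  1.45514743],
       [ 0.        ,  0.        ,  0.        ,  1.        ]])}
wrist {'K': array([[322.19283956,   0.        , 253.19299338],
       [  0.        , 322.19283956, 188.52976336],
       [  0.        ,   0.        ,   1.        ]]), 'distortion': array([-0.03643702,  0.        ,  0.        ,  0.        ,  0.        ]), 'world_to_cam': array([[ 0.26924742, -0.96306765, -0.00255436, -0.57386663],
       [-0.92776393, -0.26008722,  0.26759806, -0.03362746],
       [-0.25837939, -0.06968025, -0.96352725,  0.37950118],
       [ 0.        ,  0.        ,  0.        ,  1.        ]])}
```

View pics/scene0.png

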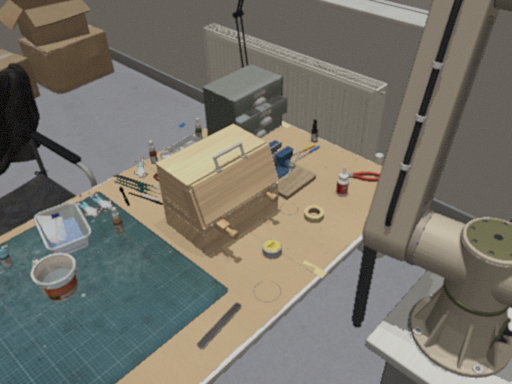

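View pics/top0.png

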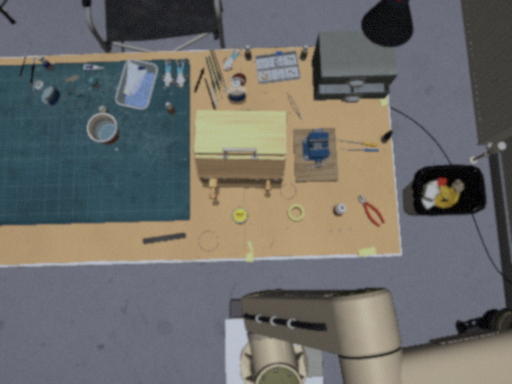

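View pics/wrist0.png

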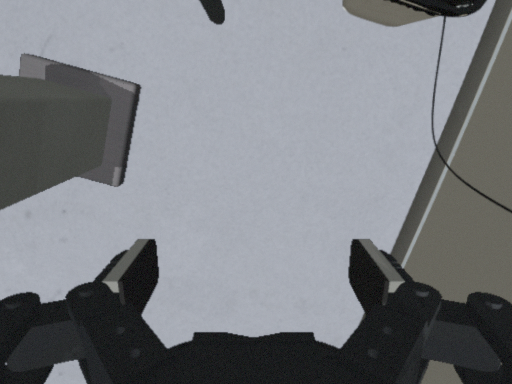

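The top view shows the cabinet around (240,150), with its knobs at about (213,190) and (268,188). The tin is at (239,215) and the tape at (297,213). The stick is at (165,238) and the bottle at (340,209). I'll zoom in on the cabinet.

Run:
```python
import cv2
a=cv2.imread("pics/scene0.png")[115:275,140:300]; cv2.imwrite("pics/s_z.png",cv2.resize(a,None,fx=3.75,fy=3.75,interpolation=cv2.INTER_CUBIC))
a=cv2.imread("pics/top0.png")[100:260,140:360]; cv2.imwrite("pics/t_z.png",cv2.resize(a,None,fx=3.6,fy=3.6,interpolation=cv2.INTER_CUBIC))
```

```text
(no output)
```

View pics/s_z.png

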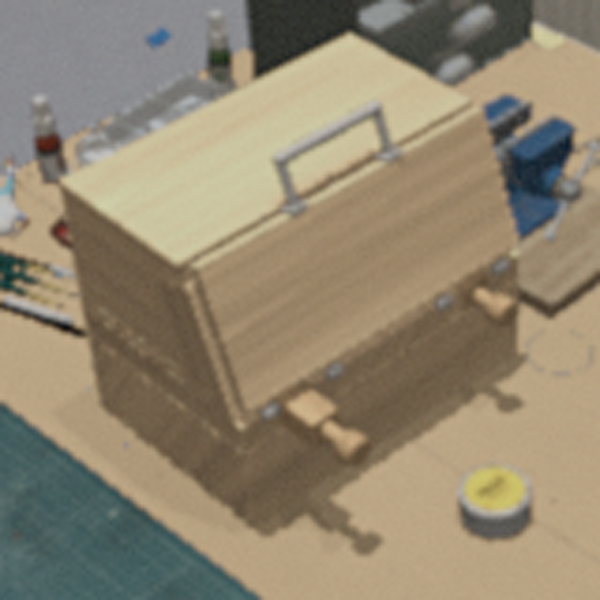

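View pics/t_z.png

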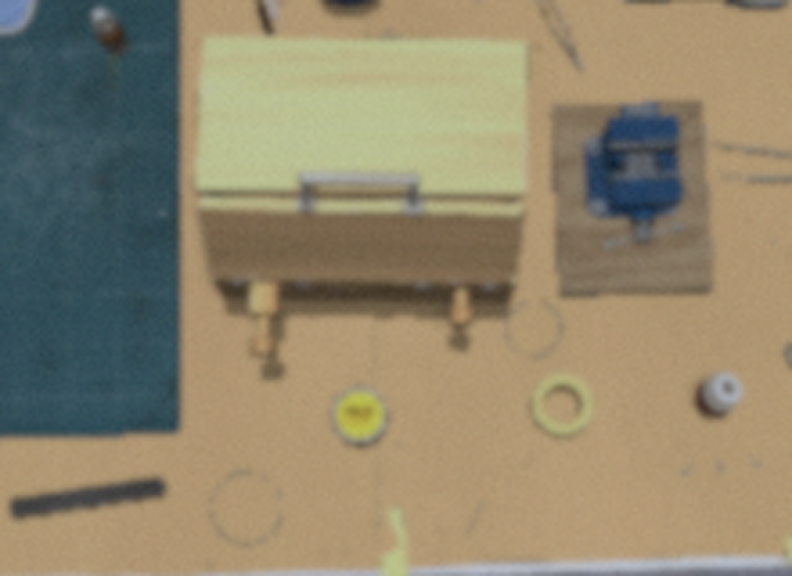

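```bash
cat > h.py <<'E'
import numpy as np, cv2
from workcell import env
def ray(cal,uv):
    n=cv2.undistortPoints(np.array([[uv]],float),cal["K"],cal["distortion"])[0,0]
    W=cal["world_to_cam"]; R=W[:3,:3]; t=W[:3,3]
    d=R.T@np.array([n[0],n[1],1]); return -R.T@t, d/np.linalg.norm(d)
def onz(cal,uv,z):
    o,d=ray(cal,uv); return o+d*(z-o[2])/d[2]
def tri(c1,u1,c2,u2):
    o1,d1=ray(c1,u1);o2,d2=ray(c2,u2)
    A=np.stack([d1,-d2],1); s=np.linalg.lstsq(A,o2-o1,rcond=None)[0]
    p,q=o1+s[0]*d1,o2+s[1]*d2
    return (p+q)/2, np.linalg.norm(p-q)
def proj(cal,P):
    W=cal["world_to_cam"]; return cv2.projectPoints(np.array([P],float),cv2.Rodrigues(W[:3,:3])[0],W[:3,3],cal["K"],cal["distortion"])[0][0,0]
E
python3 - <<'E'
from h import *
S=env.calibration("scene");T=env.calibration("top")
s=lambda x,y:((x+.5)/3.75-.5+140,(y+.5)/3.75-.5+115)
t=lambda x,y:((x+.5)/3.6-.5+140,(y+.5)/3.6-.5+100)
np.set_printoptions(precision=4,suppress=True)
for n,a,b,z in [("Lknob",s(349,441),t(262,348),.09),("Rknob",s(497,304),t(459,316),.09),("barL",s(280,160),t(302,178),.256),("barR",s(380,106),t(417,181),.256)]:
    print(n,tri(S,a,T,b),onz(T,b,z)[:2],onz(S,a,z)[:2])
for n,a,b in [("topBL",s(62,183),t(204,38)),("topBR",s(349,33),t(527,40)),("topFL",s(185,266),t(199,193)),("topFR",s(472,104),t(525,192))]:
    print(n,tri(S,a,T,b),onz(T,b,.22)[:2])
for n,b,z in [("tin",t(360,416),.026),("tape",t(562,405),.019),("stick1",t(12,508),.005),("stick2",t(163,487),.005),("glue",t(722,392),.09)]:
    print(n,onz(T,b,z))
E
```

```text
Lknob (array([0.5507, 0.1848, 0.0995]), np.float64(0.006011835015469827)) [0.5498 0.1838] [0.5608 0.1795]
Rknob (array([0.5742, 0.0054, 0.0996]), np.float64(0.005081707061977538)) [0.5739 0.0036] [ 0.5843 -0.0021]
barL (array([0.6623, 0.1341, 0.2586]), np.float64(0.0005243623532754845)) [0.6627 0.1341] [0.6653 0.1318]
barR (array([0.6573, 0.0405, 0.2587]), np.float64(0.0018634469911261327)) [0.6572 0.0399] [0.6611 0.038 ]
topBL (array([0.8013, 0.2194, 0.2178]), np.float64(0.003074033155031438)) [0.7992 0.218 ]
topBR (array([ 0.7893, -0.0573,  0.2216]), np.float64(0.0034589637301746462)) [ 0.7884 -0.0585]
topFL (array([0.6633, 0.2239, 0.2181]), np.float64(0.001079354439142297)) [0.6624 0.2233]
topFR (array([ 0.655 , -0.0516,  0.2165]), np.float64(0.001196767299198401)) [ 0.6546 -0.051 ]
tin [0.4925 0.098  0.026 ]
tape [ 0.498  -0.0935  0.019 ]
stick1 [0.417  0.4316 0.005 ]
stick2 [0.4327 0.2876 0.005 ]
glue [ 0.4968 -0.2317  0.09  ]
```

Emit:
servo_tool([
  {"x": 0.69, "y": 1, "az": 0.92, "claw": 0},
  {"x": 0.69, "y": 1, "az": 0.92},
  {"x": 0.69, "y": 1, "az": 0.92},
  {"x": 0.69, "y": 1, "az": 0.92},
  {"x": 0.69, "y": 1, "az": 0.92},
], newtons=40)

```text
schema error: expected keys claw, x, y, z, ax, ay, az
```

All seven keys are needed in every row.

Emit:
servo_tool([
  {"claw": 0, "x": 0.69, "y": 1, "z": 0, "ax": 0, "ay": 0, "az": 0.92},
  {"claw": 0, "x": 0.69, "y": 1, "z": 0, "ax": 0, "ay": 0, "az": 0.92},
  {"claw": 0, "x": 0.69, "y": 1, "z": 0, "ax": 0, "ay": 0, "az": 0.92},
  {"claw": 0, "x": 0.69, "y": 1, "z": 0, "ax": 0, "ay": 0, "az": 0.92},
  {"claw": 0, "x": 0.69, "y": 1, "z": 0, "ax": 0, "ay": 0, "az": 0.92},
], newtons=40)

```text
clock: 0.65
tcp_pos: [0.2422, -0.4274, 0.248]
orientation: [-0.0, 0.896, 0.444, 0.0]
wrist_force: [0.4, -0.1, 0.1]
finger_gap: 0.0854
```

Emit:
servo_tool([
  {"claw": 0, "x": 0.69, "y": 1, "z": 0, "ax": 0, "ay": 0, "az": 0.92},
  {"claw": 0, "x": 0.69, "y": 1, "z": 0, "ax": 0, "ay": 0, "az": 0.92},
  {"claw": 0, "x": 0.69, "y": 1, "z": 0, "ax": 0, "ay": 0, "az": 0.92},
  {"claw": 0, "x": 0.69, "y": 1, "z": 0, "ax": 0, "ay": 0, "az": 0.92},
  {"claw": 0, "x": 0.69, "y": 1, "z": 0, "ax": 0, "ay": 0, "az": 0.92},
])

```text
clock: 1.15
tcp_pos: [0.3284, -0.3024, 0.2482]
orientation: [-0.0, 0.71, 0.705, 0.0]
wrist_force: [1.0, -0.8, 1.0]
finger_gap: 0.0851
```

Emit:
servo_tool([
  {"claw": 0, "x": 0.69, "y": 1, "z": 0, "ax": 0, "ay": 0, "az": 0.92},
  {"claw": 0, "x": 0.69, "y": 1, "z": 0, "ax": 0, "ay": 0, "az": 0.92},
  {"claw": 0, "x": 0.69, "y": 1, "z": 0, "ax": 0, "ay": 0, "az": 0.92},
  {"claw": 0, "x": 0.69, "y": 1, "z": 0, "ax": 0, "ay": 0, "az": 0.92},
  {"claw": 0, "x": 0.69, "y": 1, "z": 0, "ax": 0, "ay": 0, "az": 0.92},
])

```text
clock: 1.65
tcp_pos: [0.4146, -0.1774, 0.2482]
orientation: [-0.0, 0.451, 0.893, 0.0]
wrist_force: [0.2, -0.5, 0.4]
finger_gap: 0.0856
```

Emit:
servo_tool([
  {"claw": 0, "x": 0.6, "y": 1, "z": 0, "ax": 0, "ay": 0, "az": 0.92},
  {"claw": 0, "x": 0.6, "y": 1, "z": 0, "ax": 0, "ay": 0, "az": 0.92},
  {"claw": 0, "x": 0.6, "y": 1, "z": 0, "ax": 0, "ay": 0, "az": 0.92},
  {"claw": 0, "x": 0.6, "y": 1, "z": 0, "ax": 0, "ay": 0, "az": 0.92},
  {"claw": 0, "x": 0.6, "y": 1, "z": 0, "ax": 0, "ay": 0, "az": 0.92},
])

```text
clock: 2.15
tcp_pos: [0.4895, -0.0524, 0.2481]
orientation: [-0.0, 0.146, 0.989, 0.0]
wrist_force: [1.2, -0.7, 0.4]
finger_gap: 0.0849
```

Emit:
servo_tool([
  {"claw": 0, "x": 0.3, "y": 0.42, "z": -0.4, "ax": 0, "ay": -0.6, "az": 0.36},
  {"claw": 0, "x": 0.3, "y": 0.42, "z": -0.4, "ax": 0, "ay": -0.6, "az": 0.36},
  {"claw": 0, "x": 0.3, "y": 0.42, "z": -0.4, "ax": 0, "ay": -0.6, "az": 0.36},
  {"claw": 0, "x": 0.3, "y": 0.42, "z": -0.4, "ax": 0, "ay": -0.6, "az": 0.36},
  {"claw": 0, "x": 0.3, "y": 0.42, "z": -0.4, "ax": 0, "ay": -0.6, "az": 0.36},
])

```text
clock: 2.65
tcp_pos: [0.5267, -0.0004, 0.1981]
orientation: [0.207, 0.02, 0.978, 0.031]
wrist_force: [0.9, -0.3, -0.1]
finger_gap: 0.0857
```

Run:
```python
from h import *
np.set_printoptions(precision=4,suppress=True)
s=env.get_state(); c=env.calibration("wrist"); print(s["joint_pos"],s["tcp_pos"],s["orientation"])
im=env.read_camera("wrist"); cv2.imwrite("pics/w1.png",im[:,:,::-1])
np.save("w1.npy",c,allow_pickle=True)
print(proj(c,[0.573,0.0005,.09]),proj(c,s["tcp_pos"]))
```

```text
[-0.2325 -0.0558 -0.6008  0.629   0.1451 -0.1623] [ 0.5267 -0.0004  0.1981] [0.2067 0.02   0.9777 0.0311]
[246.2877 186.5592] [253.1585 260.779 ]
```

View pics/w1.png

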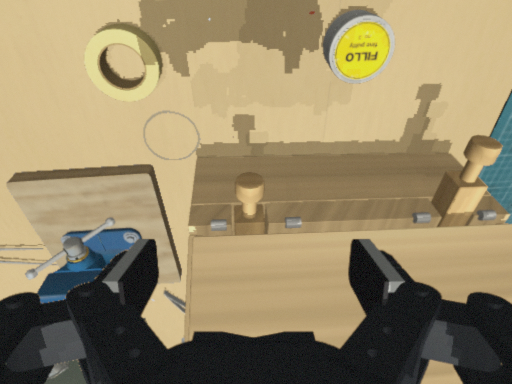

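Run:
```python
from h import *
np.set_printoptions(precision=4,suppress=True)
c=np.load("w1.npy",allow_pickle=True).item()
im=cv2.imread("pics/w1.png")
a=cv2.resize(im[130:250,180:512],None,fx=2.4,fy=2.4,interpolation=cv2.INTER_CUBIC); cv2.imwrite("pics/w1z.png",a)
for uv in [(249.5,190),(484,155)]: print(onz(c,uv,.09))
# front edge of base top (z=.102) right/left ends & tin, tape
for uv in [(189,235),(505,222)]: print(onz(c,uv,.108))
```

```text
[0.5767 0.0029 0.09  ]
[0.5568 0.1884 0.09  ]
[ 0.6041 -0.0474  0.108 ]
[0.617  0.2234 0.108 ]
```

View pics/w1z.png

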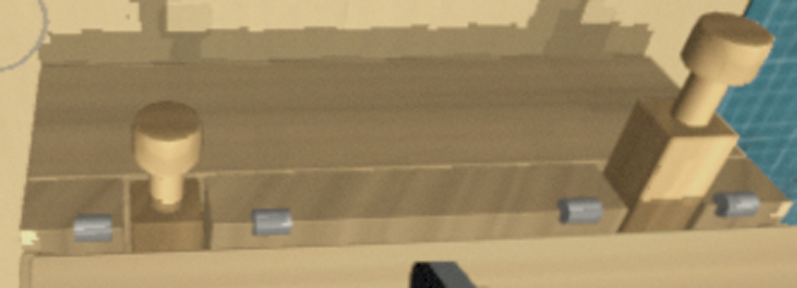

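The right knob shows at (249.6,189), which puts it at about (0.576, 0.0025). The left knob at (483,151) is at about (0.556, 0.188). I'll go down over the right knob.

Emit:
servo_tool([
  {"claw": 0, "x": 0.36, "y": 0.02, "z": -0.83, "ax": 0, "ay": 0, "az": 0},
  {"claw": 0, "x": 0.36, "y": 0.02, "z": -0.83, "ax": 0, "ay": 0, "az": 0},
  {"claw": 0, "x": 0.36, "y": 0.02, "z": -0.83, "ax": 0, "ay": 0, "az": 0},
  {"claw": 0, "x": 0.36, "y": 0.02, "z": -0.83, "ax": 0, "ay": 0, "az": 0},
  {"claw": 0, "x": 0.36, "y": 0.02, "z": -0.83, "ax": 0, "ay": 0, "az": 0},
])

```text
clock: 3.2
tcp_pos: [0.5722, 0.001, 0.0939]
orientation: [0.204, 0.022, 0.978, 0.031]
wrist_force: [-0.1, 0.4, 0.5]
finger_gap: 0.0856
```

Emit:
servo_tool([
  {"claw": 1, "x": 0, "y": 0, "z": 0, "ax": 0, "ay": 0, "az": 0},
  {"claw": 1, "x": 0, "y": 0, "z": 0, "ax": 0, "ay": 0, "az": 0},
  {"claw": 1, "x": 0, "y": 0, "z": 0, "ax": 0, "ay": 0, "az": 0},
  {"claw": 1, "x": 0, "y": 0, "z": 0, "ax": 0, "ay": 0, "az": 0},
  {"claw": 1, "x": 0, "y": 0, "z": 0, "ax": 0, "ay": 0, "az": 0},
], newtons=30)

```text
clock: 3.7
tcp_pos: [0.5725, 0.0021, 0.0963]
orientation: [0.206, 0.021, 0.978, 0.032]
wrist_force: [-0.7, 4.8, 2.8]
finger_gap: 0.0221
```

Run:
```python
from h import *
s=env.get_state(); print(s["tcp_pos"],s["wrist_force"],s["finger_gap"])
im=env.read_camera("wrist"); cv2.imwrite("pics/w2.png",im[:,:,::-1])
```

```text
[0.57248519 0.00206678 0.09625603] [-0.69686443  4.76498591  2.80818741] 0.02207558524389463
```

View pics/w2.png

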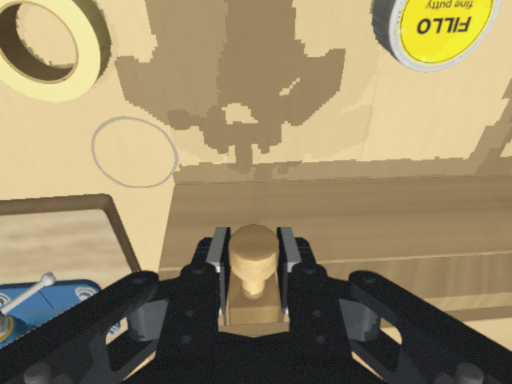

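Emit:
servo_tool([
  {"claw": 1, "x": -0.6, "y": 0.025, "z": 0, "ax": 0, "ay": 0, "az": 0},
  {"claw": 1, "x": -0.6, "y": 0.025, "z": 0, "ax": 0, "ay": 0, "az": 0},
  {"claw": 1, "x": -0.6, "y": 0.025, "z": 0, "ax": 0, "ay": 0, "az": 0},
  {"claw": 1, "x": -0.6, "y": 0.025, "z": 0, "ax": 0, "ay": 0, "az": 0},
  {"claw": 1, "x": -0.6, "y": 0.025, "z": 0, "ax": 0, "ay": 0, "az": 0},
])

```text
clock: 4.25
tcp_pos: [0.4976, 0.0056, 0.0962]
orientation: [0.207, 0.021, 0.978, 0.032]
wrist_force: [1.4, 6.3, 4.1]
finger_gap: 0.0214
```

Emit:
servo_tool([
  {"claw": 1, "x": -0.4, "y": 0.017, "z": 0, "ax": 0, "ay": 0, "az": 0},
  {"claw": 1, "x": -0.2, "y": 0.01, "z": 0, "ax": 0, "ay": 0, "az": 0},
  {"claw": 1, "x": -0.1, "y": 0, "z": 0, "ax": 0, "ay": 0, "az": 0},
  {"claw": 1, "x": -0.1, "y": 0, "z": 0, "ax": 0, "ay": 0, "az": 0},
])

```text
clock: 4.65
tcp_pos: [0.4778, 0.0065, 0.0962]
orientation: [0.207, 0.02, 0.978, 0.033]
wrist_force: [1.4, 6.7, 3.2]
finger_gap: 0.0219
```

Emit:
servo_tool([
  {"claw": 1, "x": -0.1, "y": 0, "z": 0, "ax": 0, "ay": 0, "az": 0},
  {"claw": 1, "x": -0.1, "y": 0, "z": 0, "ax": 0, "ay": 0, "az": 0},
  {"claw": 1, "x": -0.1, "y": 0, "z": 0, "ax": 0, "ay": 0, "az": 0},
])

```text
clock: 4.95
tcp_pos: [0.4724, 0.0066, 0.0968]
orientation: [0.209, 0.02, 0.977, 0.033]
wrist_force: [27.7, 11.2, -24.9]
finger_gap: 0.0212
```

Emit:
servo_tool([
  {"claw": 1, "x": 0.08, "y": 0, "z": 0, "ax": 0, "ay": 0, "az": 0},
  {"claw": 0, "x": 0, "y": 0, "z": 0, "ax": 0, "ay": 0, "az": 0},
  {"claw": 0, "x": 0, "y": 0, "z": 0, "ax": 0, "ay": 0, "az": 0},
  {"claw": 0, "x": 0, "y": 0, "z": 0, "ax": 0, "ay": 0, "az": 0},
  {"claw": 0, "x": 0, "y": 0, "z": 0, "ax": 0, "ay": 0, "az": 0},
])

```text
clock: 5.45
tcp_pos: [0.471, 0.0049, 0.0945]
orientation: [0.205, 0.022, 0.978, 0.031]
wrist_force: [0.2, -0.2, 0.4]
finger_gap: 0.0782
```

Emit:
servo_tool([
  {"claw": 0, "x": -0.2, "y": 0, "z": 0.8, "ax": 0, "ay": 0, "az": 0},
  {"claw": 0, "x": -0.2, "y": 0, "z": 1, "ax": 0, "ay": 0, "az": 0},
  {"claw": 0, "x": 0.2, "y": 0.8, "z": 1, "ax": 0, "ay": 0, "az": 0},
  {"claw": 0, "x": 0.5, "y": 1, "z": 0.5, "ax": 0, "ay": 0, "az": 0},
  {"claw": 0, "x": 0.5, "y": 1, "z": 0, "ax": 0, "ay": 0, "az": 0},
])

```text
clock: 5.95
tcp_pos: [0.4933, 0.0754, 0.1802]
orientation: [0.208, 0.022, 0.977, 0.031]
wrist_force: [-0.2, -0.5, 0.2]
finger_gap: 0.0853
```

Emit:
servo_tool([
  {"claw": 0, "x": 0.3, "y": 1, "z": 0, "ax": 0, "ay": 0, "az": 0},
  {"claw": 0, "x": 0.3, "y": 1, "z": 0, "ax": 0, "ay": 0, "az": 0},
  {"claw": 0, "x": 0.2, "y": 1, "z": 0, "ax": 0, "ay": 0, "az": 0},
  {"claw": 0, "x": 0, "y": 1, "z": 0, "ax": 0, "ay": 0, "az": 0},
  {"claw": 0, "x": 0, "y": 0.4, "z": 0, "ax": 0, "ay": 0, "az": 0},
])

```text
clock: 6.45
tcp_pos: [0.5111, 0.1867, 0.1769]
orientation: [0.205, 0.02, 0.978, 0.031]
wrist_force: [-0.0, 0.3, -0.6]
finger_gap: 0.0856
```

Run:
```python
from h import *
np.set_printoptions(precision=4,suppress=True)
s=env.get_state(); c=env.calibration("wrist"); print(s["clock"],s["joint_pos"],s["tcp_pos"],s["orientation"],s["wrist_force"])
im=env.read_camera("wrist"); cv2.imwrite("pics/w3.png",im[:,:,::-1])
np.save("w3.npy",c,allow_pickle=True)
```

```text
6.45 [ 0.2225  0.0006 -0.605   0.5493 -0.0376  0.2564] [0.5111 0.1867 0.1769] [0.2049 0.0204 0.9781 0.0311] [-0.0091  0.3406 -0.6451]
```

View pics/w3.png

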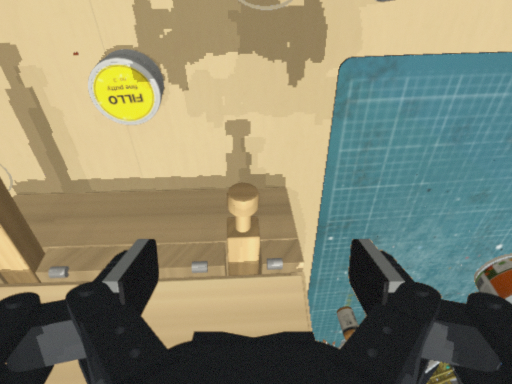

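Run:
```python
from h import *
c=np.load("w3.npy",allow_pickle=True).item()
for uv in [(243,201)]: print(onz(c,uv,.09))
```

```text
[0.55295682 0.1842741  0.09      ]
```

Emit:
servo_tool([
  {"claw": 0, "x": 0.38, "y": -0.03, "z": -0.83, "ax": 0, "ay": 0, "az": 0},
  {"claw": 0, "x": 0.38, "y": -0.03, "z": -0.83, "ax": 0, "ay": 0, "az": 0},
  {"claw": 0, "x": 0.38, "y": -0.03, "z": -0.83, "ax": 0, "ay": 0, "az": 0},
  {"claw": 0, "x": 0.38, "y": -0.03, "z": -0.83, "ax": 0, "ay": 0, "az": 0},
])

```text
clock: 6.9
tcp_pos: [0.5494, 0.1811, 0.0933]
orientation: [0.205, 0.022, 0.978, 0.031]
wrist_force: [-0.5, -0.7, -0.2]
finger_gap: 0.0856
```

Emit:
servo_tool([
  {"claw": 1, "x": 0, "y": 0, "z": 0, "ax": 0, "ay": 0, "az": 0},
  {"claw": 1, "x": 0, "y": 0, "z": 0, "ax": 0, "ay": 0, "az": 0},
  {"claw": 1, "x": 0, "y": 0, "z": 0, "ax": 0, "ay": 0, "az": 0},
  {"claw": 1, "x": 0, "y": 0, "z": 0, "ax": 0, "ay": 0, "az": 0},
  {"claw": 1, "x": 0, "y": 0, "z": 0, "ax": 0, "ay": 0, "az": 0},
])

```text
clock: 7.4
tcp_pos: [0.55, 0.1834, 0.0958]
orientation: [0.206, 0.021, 0.978, 0.032]
wrist_force: [-0.7, 4.0, 1.9]
finger_gap: 0.0217
```

Both fingers are on the left knob (gap 22 mm). Pulling it out, about 75 mm to the stop.

Emit:
servo_tool([
  {"claw": 1, "x": -0.6, "y": 0.025, "z": 0, "ax": 0, "ay": 0, "az": 0},
  {"claw": 1, "x": -0.6, "y": 0.025, "z": 0, "ax": 0, "ay": 0, "az": 0},
  {"claw": 1, "x": -0.6, "y": 0.025, "z": 0, "ax": 0, "ay": 0, "az": 0},
  {"claw": 1, "x": -0.5, "y": 0.02, "z": 0, "ax": 0, "ay": 0, "az": 0},
  {"claw": 1, "x": -0.2, "y": 0.01, "z": 0, "ax": 0, "ay": 0, "az": 0},
])

```text
clock: 7.9
tcp_pos: [0.4868, 0.1864, 0.0959]
orientation: [0.207, 0.021, 0.978, 0.033]
wrist_force: [1.9, 5.4, 0.7]
finger_gap: 0.0214
```

Emit:
servo_tool([
  {"claw": 1, "x": -0.1, "y": 0, "z": 0, "ax": 0, "ay": 0, "az": 0},
  {"claw": 1, "x": -0.1, "y": 0, "z": 0, "ax": 0, "ay": 0, "az": 0},
  {"claw": 1, "x": -0.1, "y": 0, "z": 0, "ax": 0, "ay": 0, "az": 0},
])

```text
clock: 8.2
tcp_pos: [0.4813, 0.1866, 0.0962]
orientation: [0.208, 0.021, 0.977, 0.033]
wrist_force: [18.4, 7.8, -19.1]
finger_gap: 0.0215
```

Emit:
servo_tool([
  {"claw": 1, "x": -0.05, "y": 0, "z": 0, "ax": 0, "ay": 0, "az": 0},
  {"claw": 1, "x": 0.1, "y": 0, "z": 0, "ax": 0, "ay": 0, "az": 0},
  {"claw": 0, "x": 0, "y": 0, "z": 0, "ax": 0, "ay": 0, "az": 0},
  {"claw": 0, "x": 0, "y": 0, "z": 0, "ax": 0, "ay": 0, "az": 0},
  {"claw": 0, "x": 0, "y": 0, "z": 0, "ax": 0, "ay": 0, "az": 0},
])

```text
clock: 8.7
tcp_pos: [0.4799, 0.1845, 0.094]
orientation: [0.205, 0.021, 0.978, 0.031]
wrist_force: [0.3, 0.9, -0.4]
finger_gap: 0.0645
```

Emit:
servo_tool([
  {"claw": 0, "x": -0.2, "y": 0, "z": 0.5, "ax": 0, "ay": 0, "az": 0},
  {"claw": 0, "x": -0.3, "y": 0, "z": 1, "ax": 0, "ay": 0, "az": 0},
  {"claw": 0, "x": -0.3, "y": 0, "z": 1, "ax": 0, "ay": 0, "az": 0},
  {"claw": 0, "x": 0, "y": -0.5, "z": 1, "ax": 0, "ay": 0, "az": 0},
  {"claw": 0, "x": 0, "y": -0.7, "z": 1, "ax": 0, "ay": 0, "az": 0},
])

```text
clock: 9.2
tcp_pos: [0.4596, 0.1548, 0.2074]
orientation: [0.205, 0.021, 0.978, 0.031]
wrist_force: [0.6, 0.6, 0.1]
finger_gap: 0.0858
```

Run:
```python
from h import *
np.set_printoptions(precision=4,suppress=True)
s=env.get_state(); print(s["clock"],s["joint_pos"],s["tcp_pos"],s["finger_gap"],s["wrist_force"])
c=env.calibration("wrist");np.save("w4.npy",c,allow_pickle=True)
im=env.read_camera("wrist"); cv2.imwrite("pics/w4.png",im[:,:,::-1])
im=env.read_camera("scene"); cv2.imwrite("pics/s4.png",cv2.resize(im[100:300,120:380,::-1],None,fx=3,fy=3))
```

```text
9.2 [ 0.1688 -0.1494 -0.6588  0.6442 -0.0163  0.2073] [0.4596 0.1548 0.2074] 0.08579644411675816 [0.6043 0.648  0.0629]
```

View pics/w4.png

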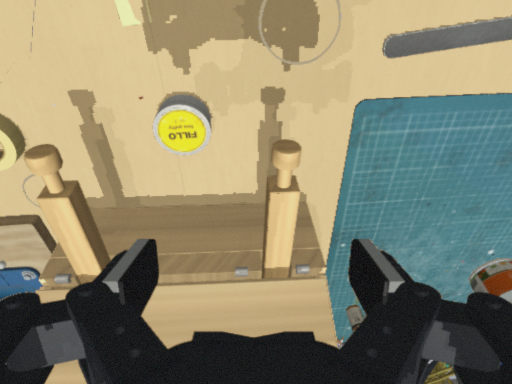

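View pics/s4.png

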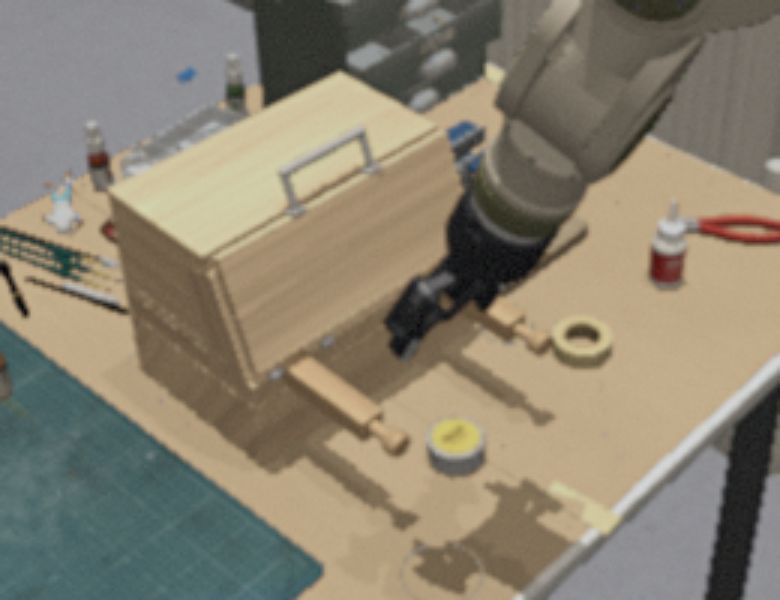

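Emit:
servo_tool([
  {"claw": 0, "x": 0, "y": -0.2, "z": 1, "ax": 0, "ay": 1, "az": 0},
  {"claw": 0, "x": 0, "y": -0.2, "z": 1, "ax": 0, "ay": 1, "az": 0},
  {"claw": 0, "x": 0.4, "y": -0.2, "z": 1, "ax": 0, "ay": 1, "az": 0},
  {"claw": 0, "x": 0.8, "y": -0.2, "z": 1, "ax": 0, "ay": 0, "az": -1},
  {"claw": 0, "x": 0.8, "y": -0.2, "z": 1, "ax": 0, "ay": 0, "az": -1},
])

```text
clock: 9.8
tcp_pos: [0.5118, 0.1302, 0.3263]
orientation: [0.009, 0.169, 0.985, 0.024]
wrist_force: [0.5, -0.4, 0.2]
finger_gap: 0.0852
```

Emit:
servo_tool([
  {"claw": 0, "x": 0.8, "y": -0.2, "z": 0.8, "ax": 0, "ay": 0, "az": -1},
  {"claw": 0, "x": 0.8, "y": -0.2, "z": 0, "ax": 0, "ay": 0, "az": -1},
  {"claw": 0, "x": 0.8, "y": -0.2, "z": 0, "ax": 0, "ay": 0, "az": -1},
  {"claw": 0, "x": 0.8, "y": -0.2, "z": 0, "ax": 0, "ay": 0, "az": -1},
  {"claw": 0, "x": 0.8, "y": -0.2, "z": 0, "ax": 0, "ay": 0, "az": -1},
])

```text
clock: 10.3
tcp_pos: [0.6112, 0.1055, 0.3462]
orientation: [0.018, 0.495, 0.868, 0.019]
wrist_force: [0.3, 1.5, 0.0]
finger_gap: 0.0855
```

Run:
```python
from h import *
from scipy.spatial.transform import Rotation as Ro
np.set_printoptions(precision=4,suppress=True)
s=env.get_state(); print(s["clock"],s["joint_pos"],s["tcp_pos"],s["finger_gap"],s["wrist_force"])
q=s["orientation"]; R=Ro.from_quat([q[1],q[2],q[3],q[0]])
ya=np.array([.0435,.999,0]);xa=np.array([.999,-.0435,0])
G=Ro.from_matrix(np.stack([ya,xa,[0,0,-1]],1))
print(R.as_matrix()); print("units",(G*R.inv()).as_rotvec(degrees=True)/8)
c=env.calibration("wrist");np.save("w5.npy",c,allow_pickle=True)
im=env.read_camera("wrist"); cv2.imwrite("pics/w5.png",im[:,:,::-1])
print(proj(c,[.66,.0873,.256]))
```

```text
10.3 [0.0355 0.3613 0.3503 1.5097 0.013  1.0729] [0.6112 0.1055 0.3462] 0.08545771323208688 [0.3276 1.5317 0.028 ]
[[-0.5085  0.8597  0.0496]
 [ 0.861   0.5084  0.0147]
 [-0.0126  0.0502 -0.9987]]
units [-0.      0.376  -4.1334]
[290.4887 248.8385]
```

View pics/w5.png

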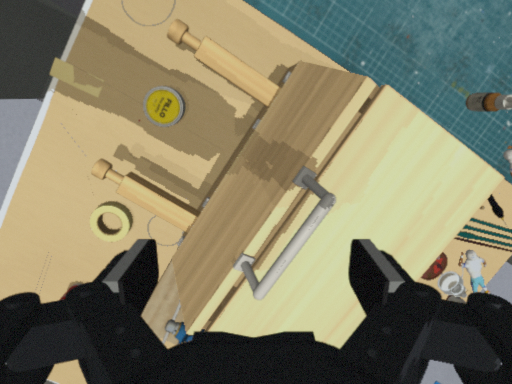

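Run:
```python
from h import *
c=np.load("w5.npy",allow_pickle=True).item()
a,b=[onz(c,uv,.258) for uv in [(330,201),(259,294)]]
print(a,b,(a+b)/2,a-b)
for uv in [(375,84),(190,331)]: print(onz(c,uv,.22))
```

```text
[0.66381927 0.1331817  0.258     ] [0.65847733 0.04393    0.258     ] [0.6611483  0.08855585 0.258     ] [0.00534194 0.0892517  0.        ]
[0.65779258 0.22310953 0.22      ]
[ 0.63814347 -0.04239059  0.22      ]
```

Emit:
servo_tool([
  {"claw": 0, "x": 0.4, "y": -0.14, "z": -0.29, "ax": 0, "ay": 0.07, "az": -0.83},
  {"claw": 0, "x": 0.4, "y": -0.14, "z": -0.29, "ax": 0, "ay": 0.07, "az": -0.83},
  {"claw": 0, "x": 0.4, "y": -0.14, "z": -0.29, "ax": 0, "ay": 0.07, "az": -0.83},
  {"claw": 0, "x": 0.4, "y": -0.14, "z": -0.29, "ax": 0, "ay": 0.07, "az": -0.83},
  {"claw": 0, "x": 0.4, "y": -0.14, "z": -0.29, "ax": 0, "ay": 0.07, "az": -0.83},
])

```text
clock: 10.85
tcp_pos: [0.6605, 0.0882, 0.3098]
orientation: [0.002, 0.722, 0.692, 0.0]
wrist_force: [0.2, -0.4, 0.2]
finger_gap: 0.0856
```

Emit:
servo_tool([
  {"claw": 0, "x": 0, "y": 0, "z": -0.6, "ax": 0, "ay": 0, "az": 0},
  {"claw": 0, "x": 0, "y": 0, "z": -0.6, "ax": 0, "ay": 0, "az": 0},
  {"claw": 0, "x": 0, "y": 0, "z": -0.5, "ax": 0, "ay": 0, "az": 0},
  {"claw": 0, "x": 0, "y": 0, "z": -0.4, "ax": 0, "ay": 0, "az": 0},
])

```text
clock: 11.25
tcp_pos: [0.6598, 0.0883, 0.2566]
orientation: [0.001, 0.721, 0.693, 0.0]
wrist_force: [-0.3, 0.3, 0.7]
finger_gap: 0.0858
```

Run:
```python
from h import *
np.set_printoptions(precision=4,suppress=True)
s=env.get_state(); print(s["clock"],s["joint_pos"],s["tcp_pos"],s["finger_gap"],s["wrist_force"])
im=env.read_camera("wrist"); cv2.imwrite("pics/w6.png",im[:,:,::-1])
```

```text
11.25 [ 0.0133  0.496   0.3395  1.412  -0.0018  1.6227] [0.6598 0.0883 0.2566] 0.08580678224946654 [-0.2525  0.2614  0.688 ]
```

View pics/w6.png

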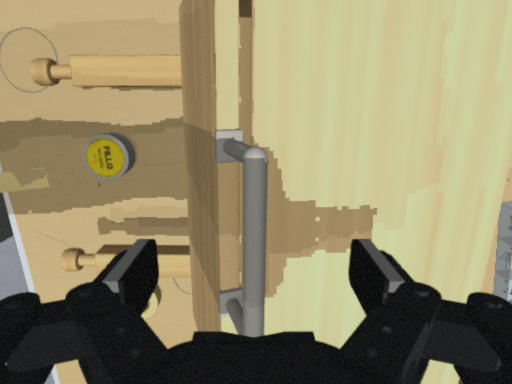

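Emit:
servo_tool([
  {"claw": 1, "x": 0, "y": 0, "z": 0, "ax": 0, "ay": 0, "az": 0},
  {"claw": 1, "x": 0, "y": 0, "z": 0, "ax": 0, "ay": 0, "az": 0},
  {"claw": 1, "x": 0, "y": 0, "z": 0, "ax": 0, "ay": 0, "az": 0},
  {"claw": 1, "x": 0, "y": 0, "z": 0, "ax": 0, "ay": 0, "az": 0},
  {"claw": 1, "x": 0, "y": 0, "z": 0, "ax": 0, "ay": 0, "az": 0},
], newtons=20)

```text
clock: 11.8
tcp_pos: [0.661, 0.0881, 0.2594]
orientation: [0.003, 0.721, 0.693, 0.002]
wrist_force: [0.6, -0.4, -0.0]
finger_gap: 0.0121
```

Run:
```python
from h import *
np.set_printoptions(precision=4,suppress=True)
s=env.get_state(); print(s["clock"],s["tcp_pos"],s["finger_gap"],s["wrist_force"],s["ft_torque"])
im=env.read_camera("wrist"); cv2.imwrite("pics/w7.png",im[:,:,::-1])
```

```text
11.8 [0.661  0.0881 0.2594] 0.012110454334475697 [ 0.575  -0.4176 -0.0374] [ 0.0219  0.017  -0.0005]
```

View pics/w7.png

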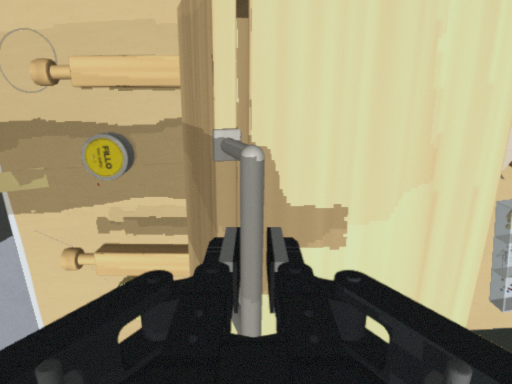

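Emit:
servo_tool([
  {"claw": 1, "x": 0, "y": 0, "z": 0, "ax": 0, "ay": 0, "az": 0},
  {"claw": 1, "x": 0, "y": 0, "z": 0, "ax": 0, "ay": 0, "az": 0},
])

```text
clock: 12.05
tcp_pos: [0.6601, 0.0881, 0.2593]
orientation: [0.002, 0.721, 0.693, 0.001]
wrist_force: [-5.5, 1.0, 4.0]
finger_gap: 0.0092
```

Run:
```python
import numpy as np
th=np.concatenate([[0,.03],np.arange(.11,1.90,.08)]); th=np.append(th,1.92)
f=lambda t:(.158*np.sin(.349-t),.158*np.cos(.349-t))
x,z=f(th)
for i in range(1,len(th)):
    dx=x[i]-x[i-1];dz=z[i]-z[i-1]
    print(i,round(th[i],2),"x %.2f y %.2f z %.2f"%(dx*.999/.025,-.045*dx/.025,dz/.025),"tot %.1f %.1f"%((x[i]-x[0])*1e3,(z[i]-z[0])*1e3))
```

```text
1 0.03 x -0.18 y 0.01 z 0.06 tot -4.5 1.6
2 0.11 x -0.49 y 0.02 z 0.14 tot -16.6 5.0
3 0.19 x -0.49 y 0.02 z 0.10 tot -29.0 7.5
4 0.27 x -0.50 y 0.02 z 0.06 tot -41.6 9.0
5 0.35 x -0.50 y 0.02 z 0.02 tot -54.2 9.5
6 0.43 x -0.50 y 0.02 z -0.02 tot -66.8 9.0
7 0.51 x -0.50 y 0.02 z -0.06 tot -79.4 7.5
8 0.59 x -0.49 y 0.02 z -0.10 tot -91.7 5.0
9 0.67 x -0.49 y 0.02 z -0.14 tot -103.9 1.5
10 0.75 x -0.47 y 0.02 z -0.18 tot -115.7 -3.0
11 0.83 x -0.46 y 0.02 z -0.22 tot -127.1 -8.4
12 0.91 x -0.44 y 0.02 z -0.25 tot -138.1 -14.7
13 0.99 x -0.42 y 0.02 z -0.29 tot -148.5 -21.8
14 1.07 x -0.39 y 0.02 z -0.32 tot -158.3 -29.8
15 1.15 x -0.37 y 0.02 z -0.35 tot -167.5 -38.5
16 1.23 x -0.34 y 0.02 z -0.38 tot -175.9 -47.9
17 1.31 x -0.31 y 0.01 z -0.40 tot -183.6 -58.0
18 1.39 x -0.27 y 0.01 z -0.43 tot -190.4 -68.6
19 1.47 x -0.24 y 0.01 z -0.45 tot -196.3 -79.8
20 1.55 x -0.20 y 0.01 z -0.46 tot -201.3 -91.4
21 1.63 x -0.16 y 0.01 z -0.48 tot -205.4 -103.3
22 1.71 x -0.12 y 0.01 z -0.49 tot -208.6 -115.6
23 1.79 x -0.09 y 0.00 z -0.50 tot -210.7 -128.0
24 1.87 x -0.05 y 0.00 z -0.50 tot -211.8 -140.6
25 1.92 x -0.01 y 0.00 z -0.32 tot -212.0 -148.5
```

Emit:
servo_tool([
  {"claw": 1, "x": -0.18, "y": 0.01, "z": 0.06, "ax": 0, "ay": 0, "az": 0},
  {"claw": 1, "x": -0.49, "y": 0.02, "z": 0.14, "ax": 0, "ay": 0, "az": 0},
  {"claw": 1, "x": -0.49, "y": 0.02, "z": 0.1, "ax": 0, "ay": 0, "az": 0},
])

```text
clock: 12.35
tcp_pos: [0.6333, 0.0894, 0.2671]
orientation: [0.004, 0.721, 0.693, 0.003]
wrist_force: [1.2, 1.1, 1.8]
finger_gap: 0.0089
```

Emit:
servo_tool([
  {"claw": 1, "x": -0.5, "y": 0.02, "z": 0.06, "ax": 0, "ay": 0, "az": 0},
  {"claw": 1, "x": -0.5, "y": 0.02, "z": 0.02, "ax": 0, "ay": 0, "az": 0},
  {"claw": 1, "x": -0.5, "y": 0.02, "z": -0.02, "ax": 0, "ay": 0, "az": 0},
  {"claw": 1, "x": -0.5, "y": 0.02, "z": -0.06, "ax": 0, "ay": 0, "az": 0},
  {"claw": 1, "x": -0.49, "y": 0.02, "z": -0.1, "ax": 0, "ay": 0, "az": 0},
])

```text
clock: 12.85
tcp_pos: [0.57, 0.0923, 0.2641]
orientation: [0.003, 0.721, 0.693, 0.003]
wrist_force: [0.1, 1.7, 0.8]
finger_gap: 0.0094
```

Emit:
servo_tool([
  {"claw": 1, "x": -0.49, "y": 0.02, "z": -0.14, "ax": 0, "ay": 0, "az": 0},
  {"claw": 1, "x": -0.47, "y": 0.02, "z": -0.18, "ax": 0, "ay": 0, "az": 0},
  {"claw": 1, "x": -0.46, "y": 0.02, "z": -0.22, "ax": 0, "ay": 0, "az": 0},
])

```text
clock: 13.15
tcp_pos: [0.5343, 0.0939, 0.2505]
orientation: [0.003, 0.721, 0.693, 0.003]
wrist_force: [0.4, 1.5, -0.2]
finger_gap: 0.0094
```

Run:
```python
from h import *
im=env.read_camera("scene"); cv2.imwrite("pics/s5.png",cv2.resize(im[100:300,120:380,::-1],None,fx=3,fy=3))
```

```text
(no output)
```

View pics/s5.png

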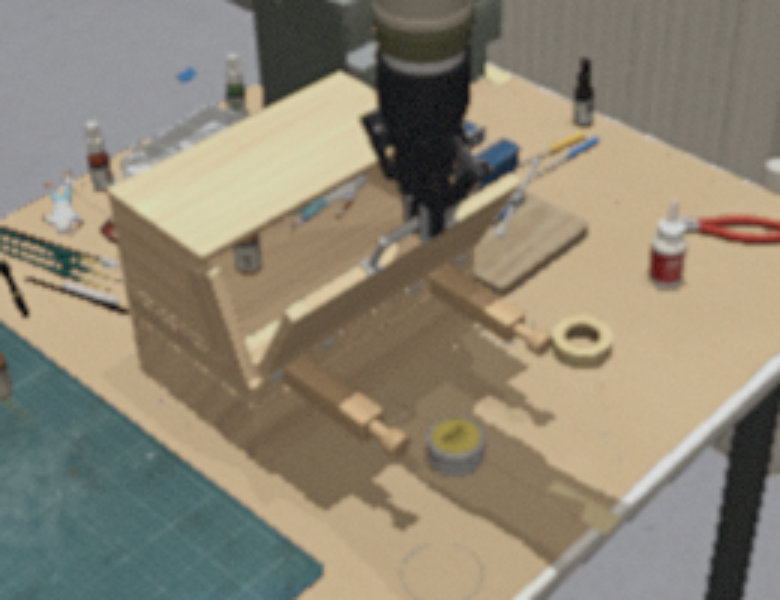

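The flap is part-way open and held by the bar, and both supports are still out. I'll keep following the arc.

Emit:
servo_tool([
  {"claw": 1, "x": -0.44, "y": 0.02, "z": -0.25, "ax": 0, "ay": 0, "az": 0},
  {"claw": 1, "x": -0.42, "y": 0.02, "z": -0.29, "ax": 0, "ay": 0, "az": 0},
  {"claw": 1, "x": -0.39, "y": 0.02, "z": -0.32, "ax": 0, "ay": 0, "az": 0},
  {"claw": 1, "x": -0.37, "y": 0.02, "z": -0.35, "ax": 0, "ay": 0, "az": 0},
  {"claw": 1, "x": -0.34, "y": 0.02, "z": -0.38, "ax": 0, "ay": 0, "az": 0},
])

```text
clock: 13.7
tcp_pos: [0.485, 0.0961, 0.2105]
orientation: [0.003, 0.721, 0.693, 0.002]
wrist_force: [-2.1, 1.3, 1.0]
finger_gap: 0.0089
```

Emit:
servo_tool([
  {"claw": 1, "x": -0.31, "y": 0.01, "z": -0.4, "ax": 0, "ay": 0, "az": 0},
  {"claw": 1, "x": -0.27, "y": 0.01, "z": -0.43, "ax": 0, "ay": 0, "az": 0},
  {"claw": 1, "x": -0.24, "y": 0.01, "z": -0.45, "ax": 0, "ay": 0, "az": 0},
  {"claw": 1, "x": -0.2, "y": 0.01, "z": -0.46, "ax": 0, "ay": 0, "az": 0},
])

```text
clock: 14.1
tcp_pos: [0.4593, 0.0971, 0.1666]
orientation: [0.002, 0.721, 0.693, 0.002]
wrist_force: [-0.3, 1.0, -1.3]
finger_gap: 0.0092
```

Emit:
servo_tool([
  {"claw": 1, "x": -0.16, "y": 0.01, "z": -0.48, "ax": 0, "ay": 0, "az": 0},
  {"claw": 1, "x": -0.12, "y": 0.01, "z": -0.49, "ax": 0, "ay": 0, "az": 0},
  {"claw": 1, "x": -0.09, "y": 0, "z": -0.45, "ax": 0, "ay": 0, "az": 0},
  {"claw": 1, "x": -0.05, "y": 0, "z": -0.4, "ax": 0, "ay": 0, "az": 0},
])

```text
clock: 14.5
tcp_pos: [0.4488, 0.0976, 0.1208]
orientation: [0.002, 0.721, 0.693, 0.002]
wrist_force: [-0.8, 2.3, -1.1]
finger_gap: 0.0089
```

Emit:
servo_tool([
  {"claw": 1, "x": 0, "y": 0, "z": -0.15, "ax": 0, "ay": 0, "az": 0},
  {"claw": 1, "x": 0, "y": 0, "z": -0.15, "ax": 0, "ay": 0, "az": 0},
])

```text
clock: 14.7
tcp_pos: [0.4484, 0.0975, 0.1136]
orientation: [0.002, 0.721, 0.693, 0.001]
wrist_force: [-3.1, 3.1, -1.0]
finger_gap: 0.0091
```

Emit:
servo_tool([
  {"claw": 1, "x": 0, "y": 0, "z": -0.06, "ax": 0, "ay": 0, "az": 0},
  {"claw": 1, "x": 0, "y": 0, "z": -0.06, "ax": 0, "ay": 0, "az": 0},
])

```text
clock: 14.9
tcp_pos: [0.4483, 0.0975, 0.1109]
orientation: [0.002, 0.721, 0.693, 0.001]
wrist_force: [-4.8, 3.6, -1.1]
finger_gap: 0.0091
```

Emit:
servo_tool([
  {"claw": 1, "x": 0, "y": 0, "z": -0.06, "ax": 0, "ay": 0, "az": 0},
  {"claw": 1, "x": 0, "y": 0, "z": -0.04, "ax": 0, "ay": 0, "az": 0},
])

```text
clock: 15.1
tcp_pos: [0.4483, 0.0975, 0.1084]
orientation: [0.002, 0.721, 0.693, 0.001]
wrist_force: [-4.7, 2.6, -1.8]
finger_gap: 0.0088
```

Emit:
servo_tool([
  {"claw": 1, "x": 0, "y": 0, "z": -0.06, "ax": 0, "ay": 0, "az": 0},
  {"claw": 1, "x": 0, "y": 0, "z": -0.06, "ax": 0, "ay": 0, "az": 0},
])

```text
clock: 15.3
tcp_pos: [0.4483, 0.0975, 0.1071]
orientation: [0.002, 0.721, 0.693, 0.001]
wrist_force: [-13.3, 2.0, 25.6]
finger_gap: 0.0089
```

Run:
```python
from h import *
im=env.read_camera("scene"); cv2.imwrite("pics/s6.png",cv2.resize(im[100:300,120:380,::-1],None,fx=3,fy=3))
```

```text
(no output)
```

View pics/s6.png

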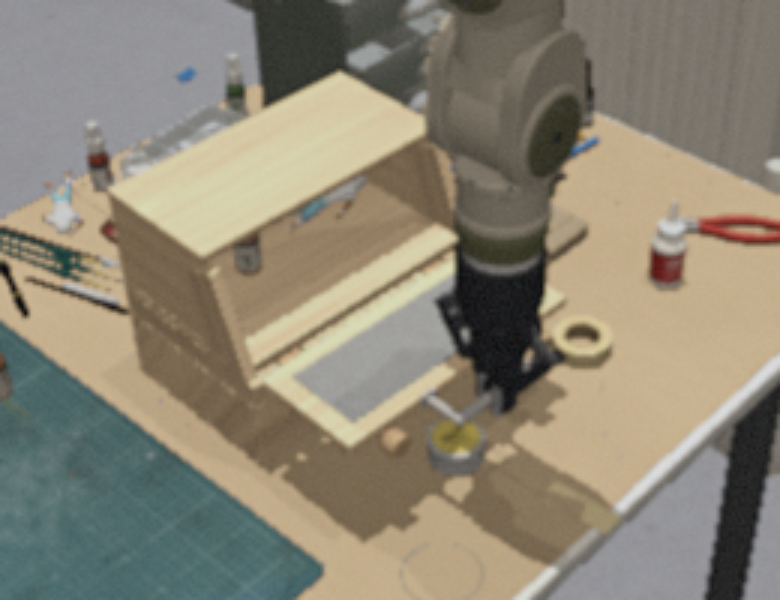

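Emit:
servo_tool([
  {"claw": 1, "x": 0, "y": 0, "z": 0.06, "ax": 0, "ay": 0, "az": 0},
  {"claw": 0.75, "x": 0, "y": 0, "z": 0, "ax": 0, "ay": 0, "az": 0},
  {"claw": 0.75, "x": 0, "y": 0, "z": 0, "ax": 0, "ay": 0, "az": 0},
  {"claw": 0.75, "x": 0, "y": 0, "z": 0, "ax": 0, "ay": 0, "az": 0},
])

```text
clock: 15.75
tcp_pos: [0.4501, 0.097, 0.1075]
orientation: [0.003, 0.721, 0.693, 0.002]
wrist_force: [-0.5, 0.5, 0.8]
finger_gap: 0.0214
```

Run:
```python
from h import *
s=env.get_state(); print(s["clock"],s["tcp_pos"],s["finger_gap"],s["wrist_force"],s["ft_torque"])
im=env.read_camera("wrist"); cv2.imwrite("pics/w8.png",im[:,:,::-1])
```

```text
15.75 [0.45011582 0.0969925  0.10752782] 0.02138817688575573 [-0.51352558  0.52724552  0.77049849] [-0.00015139  0.04501422  0.04636309]
```

View pics/w8.png

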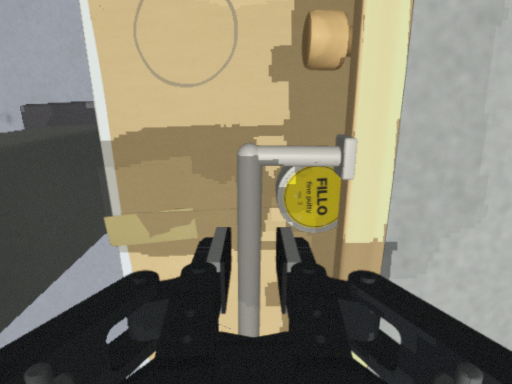

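Both fingers are clear of the bar, so I'll lift straight up.

Emit:
servo_tool([
  {"claw": 0.75, "x": 0, "y": 0, "z": 0.3, "ax": 0, "ay": 0, "az": 0},
  {"claw": 0.75, "x": 0, "y": 0, "z": 0.5, "ax": 0, "ay": 0, "az": 0},
  {"claw": 0.75, "x": 0, "y": 0, "z": 0.8, "ax": 0, "ay": 0, "az": 0},
  {"claw": 0.75, "x": 0, "y": 0, "z": 1, "ax": 0, "ay": 0, "az": 0},
  {"claw": 0.75, "x": 0, "y": 0, "z": 1, "ax": 0, "ay": 0, "az": 0},
])

```text
clock: 16.3
tcp_pos: [0.449, 0.0972, 0.1984]
orientation: [0.003, 0.721, 0.693, 0.001]
wrist_force: [1.3, -0.2, 0.2]
finger_gap: 0.0213
```

Emit:
servo_tool([
  {"claw": 0.75, "x": -0.3, "y": -0.5, "z": 1, "ax": 0, "ay": 0, "az": 0},
  {"claw": 0.75, "x": -0.3, "y": -1, "z": 1, "ax": 0, "ay": 0, "az": 0},
  {"claw": 0.75, "x": -0.2, "y": -1, "z": 0.5, "ax": 0, "ay": 0, "az": 0},
  {"claw": 0.75, "x": 0, "y": -1, "z": 0, "ax": 0, "ay": 0, "az": 0},
  {"claw": 0.75, "x": 0, "y": 0, "z": 0, "ax": 0, "ay": 0, "az": 0},
])

```text
clock: 16.8
tcp_pos: [0.4296, 0.0077, 0.2608]
orientation: [0.004, 0.722, 0.692, 0.002]
wrist_force: [-0.3, 0.2, 0.4]
finger_gap: 0.0213
```

Run:
```python
from h import *
s=env.get_state(); print(s["clock"],s["tcp_pos"],s["finger_gap"],s["wrist_force"],s["qvel"])
im=env.read_camera("scene"); cv2.imwrite("pics/s7.png",cv2.resize(im[100:300,120:380,::-1],None,fx=3,fy=3))
im=env.read_camera("top"); cv2.imwrite("pics/t7.png",cv2.resize(im[100:260,140:360,::-1],None,fx=3.6,fy=3.6,interpolation=cv2.INTER_CUBIC))
```

```text
16.8 [0.42955275 0.00770164 0.26082341] 0.02133457282068968 [-0.29437313  0.18863606  0.38152138] [ 0.04243936  0.01126271 -0.0147077  -0.00016409  0.02653946  0.04636471]
```

View pics/s7.png

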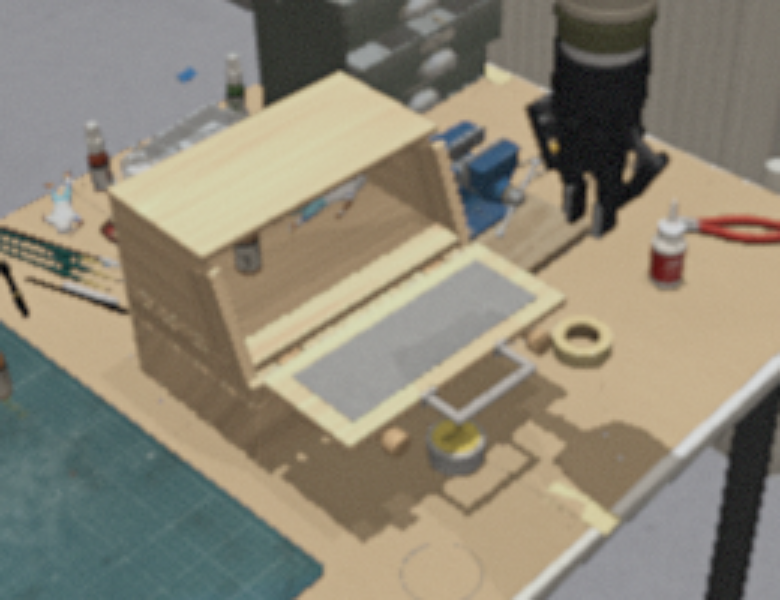

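View pics/t7.png

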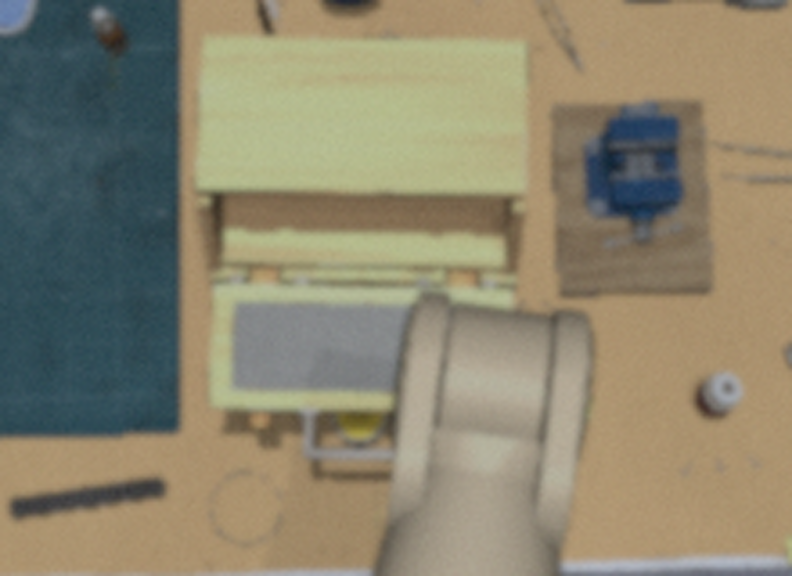

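Run:
```python
from h import *
S=env.calibration("scene");T=env.calibration("top")
s=lambda x,y:((x+.5)/3-.5+120,(y+.5)/3-.5+100)
t=lambda x,y:((x+.5)/3.6-.5+140,(y+.5)/3.6-.5+100)
print(tri(S,s(460,417),T,t(309,457)))
print(tri(S,s(350,443),T,t(211,405)))
print(env.hand_in())
```

```text
(array([0.44888421, 0.14290023, 0.11307758]), np.float64(0.004559712906696154))
(array([0.49627618, 0.22815746, 0.11448106]), np.float64(0.0012020582310761378))
the job is handed in; nothing more can be done
None
```

I pulled both supports out to their stops, lowered the flap onto them, and handed the job in at about 17 s. `hand_in` reports no verdict, so I can't say it was judged a pass.

- **Supports:** I pulled the right one first, then the left. The force at each stop rose to about 28 N on the right and 18 N on the left.
- **Flap:** I gripped the pull bar with 20 N and lowered it along its arc at about 0.8 rad/s. The wrist force stayed at a few newtons until the flap touched the supports, where it reached about 26 N upward. I then opened the gripper clear of the bar and lifted away.
- **Last checks:** The wrist force after release was about 0.5 N, so the robot was touching nothing.
    - **Flap level:** Measured from the two fixed cameras, the bar's end was at z = 0.113 m and the flap's front corner at 0.114 m. The nominal heights are 0.108 m for the bar and 0.114 m for the flap's top face, so it is level within about 5 mm of measuring error.
    - **Supports:** The last scene picture shows both knobs sticking out past the flap.
    - **Loose things:** By eye, the tin, tape, stick and bottle had not moved. In the last top picture the arm hid the tape and part of the tin, so I judged those from the scene camera.

The one disagreement was early on: the fixed-camera fix on the knobs was off by about 10 mm in height. I used the wrist camera for the grasps instead.

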